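Topple an offcut into the sanding jig and push it home

TASK

A wooden offcut stands on end on the open end of the sanding jig. Without gripping or lifting it, push it near its top, without shoving its foot along, so that it topples away from your hand, falls freely and lies flat between the jig's two low rails; then push its near end along the jig until its far end sits squared up against the end stop. Leave the glue bottle and battery pack beside the jig, and the tape measure and screw tin nearer the robot, where they stand.

Things in the scene. Friction and masses are not known exactly. Their poses are not given: they have to be found in the camera images.
- jig: Flat sanding jig fixed to the worktop, place and heading vary: plywood plate 6 mm thick. Origin on the worktop; +x runs along the jig from its bare apron to the end stop, z up. Plate: x -180 to +160, y -90 to +90 mm. Two dark rails along x, inner faces at y = -70 and +70 mm, x -70 to +135 mm, tops 14 mm above the worktop. The apron is x -180 to -70 mm
- stop_face (a point): Middle of the inner face of the jig's dark end stop, 15 mm above the worktop, at jig x = +135 mm, y = 0; the stop spans the jig and its top is 28 mm above the worktop
- board: Loose wooden offcut 70 x 200 x 18 mm, 0.12 kg, on end on the apron, top 206 mm above the worktop; broad faces look along the jig, up to 7 degrees askew, 10 mm off its middle line. Axes: x 70 mm width; y 200 mm length, up at first; z thickness, at first away from the stop, upward once laid down. Origin: middle of the broad face towards the stop (later the underside); the other face is at z = +18 mm
- board_head (a point): Middle of the offcut's upper end face at the start; once laid down this end faces the stop, some 30 to 65 mm short of it
- board_foot (a point): Middle of the offcut's lower end face at the start, at jig x about -125 mm; the near end, to be pushed, once laid down. Standing, the offcut falls over by itself once tipped past about 5 degrees; lying, it slides with under 2 N, and a push beside the middle of this end turns it
- glue_bottle: White glue bottle with red tip, 62 mm diameter, 190 mm tall, standing beside the jig; origin at the middle of its underside. Leave it alone
- battery_pack: Black and orange battery pack 73 x 110 x 66 mm standing on the other side of the jig; origin at the middle of its underside. Leave it alone
- tape_measure: Yellow tape measure 38 x 85 x 64 mm, on the worktop at the near right; origin at the middle of its underside. Leave it alone
- screw_tin: Open round grey tin of screws, 86 mm diameter, 38 mm tall, on the worktop at the near left; origin at the middle of its underside. Leave it alone
Things that resemble listed ones, but are neither listed nor needed, are in the scene too. What is shaped like the board but pink is not meant.

How it is judged:
By the outcome, as a careful person would: the job done as asked, in the order asked, and still so for the second after the job is handed in, with the robot touching nothing.
It also fails if it takes over 42 s, if anything falls off the work surface, if the arm or the gripper's body presses on something with over 40 N, if the wrist force passes 120 N, or if a joint passes its speed limit or range.

ROBOT

A 6-joint arm with a two-finger parallel gripper is mounted at the origin on the work surface; the furniture and walls round the work are solid. World frame = base frame: x ahead of the robot, y to its left, z up, the work surface at z = 0. Lengths are in mm, angles in rad, forces in N, time in s.
With the tool pointing down it reaches from about 225 to 875 mm from the base axis. Payload 3.4 kg.
Tool frame: the origin (TCP) lies midway between the tips of the shut fingers; the grasp point (between the pads) lies 19 mm behind it (r.tcp_to_grasp is the distance from the TCP to the grasp point, in mm); z points along the fingers, y is the line along which they close (so a half turn about z gives the same grasp; the last joint's range is limited). The gripper opens to 85 mm and grips with 20 to 120 N. Pads are 22 mm wide; open, the fingers measure 114 mm over their backs; the gripper's body (76 mm by 85 mm) begins 54 mm behind the grasp point. The pads swing forward as they close: fully open they stand 13 mm farther back than shut.
Start: joints at [-1.305, 0.276, 1.505, -0, 1.361, -0.121], TCP at [216.907, -532.554, 231.328] pointing down, gripper open.
Joint ranges: [-2.89, 2.89], [-0.75, 2.08], [0.22, 2.7], [-1.18, 4.32], [0.11, 2.71], [-2.7, 2.7]. Speed limits (rad/s): [2.57, 2.57, 3.14, 3.14, 3.14, 3.14].

INTERFACE

Orientations are given as a rotation vector (axis times angle).
In Python, from bench import r, optics, order gives the robot as it stands.
- The arm moves only by the tool apply_moves, never from a script. Its argument "plan" is text: rows parted by semicolons, each of 5 numbers parted by spaces: the finger opening in m, from 0 to 0.0854, then the shift along the tool's x, y, z in m, then the turn about the tool's z in rad. A call has exactly 5 rows; each row is the pose to reach, as a shift and turn from the pose commanded when the call began, along the tool's axes at that moment; what a row does not reach only later rows make up. A row lasts 1/8 s, in which the tool goes at most 62.5 mm and 10.7 degrees, less where a joint would pass 70% of its speed; a pose out of reach is approached as far as the arm can. A call with a gripper value outside its range is refused whole. The fingers move at their own pace and stop on an object; "newtons" is the grip in N (left out, the last holds). Time passes only in rows, so rows that repeat a pose let the fingers close, or fill a call up. It gives the time, the measured TCP pose, the force, the opening and the grip force at its end, in the units of the state.
- r.get_obs(): the state, without advancing time (a new reading comes with each control period).
- optics.camera(name): name is "side" or "top" or "wrist"; returns the picture (420x560x3 uint8, red, green, blue); there is no depth.
- optics.calibration(name): a dict with "camera_matrix" (3x3 intrinsics, pixels), "position" and "orientation" of the camera in the world; the wrist camera has in their place "tool_from_camera" (4x4, takes a point from camera to tool coordinates, whose origin is the TCP and whose axes are the flange's). Camera axes: x right, y down, z forward; pixel columns grow to the right and rows downward; lengths in mm; the calibration is good to about 2 mm. A picture is of the moment at which its call begins: read the wrist's pose just before it. calibration takes no time and is no camera call.
- order.job_done(): hands the job in; it is judged then, once.
The state is a dict: "t": time; "qpos": joint angles; "qd": joint speeds; "effort": joint torques, N m; "eef_pos": TCP position; "eef_rot": TCP orientation; "wrist_force": force on the tool from outside, world axes, zero at the start; "moment": the same for the moment, N m; "opening": finger opening in mm; "grasp_force": force on a finger pad.
Only numpy, scipy, OpenCV 4.12 (cv2) and the standard library are available. Lean on these libraries where they do the work, as an engineer would, in place of code of your own. Each camera call takes 0.05 s, during which the arm holds its last target. There are 200 camera calls.

## Working session

There is one attempt and no reset: what is moved stays moved. The work goes in short steps, Python scripts to look and compute and a tool call to move; the robot and the scene stay as the last step left them, time stands still between calls to the robot, and variables do not carry over. Pictures are saved under pics/ and viewed, at most 10 in all, crops included, and the job is handed in when it is done.

Besides the shell and the picture viewer there is one more tool, called after ">>>" as name(argument=value, ...) on one line, values as JSON. apply_moves: Moves the arm, as the interface text tells. Its arguments: {"type":"object","properties":{"plan":{"type":"string"},"newtons":{"type":"number"}},"required":["plan"]}

```bash
mkdir -p pics; ls; python3 - <<'E'
from bench import r, optics, order
import cv2, numpy as np
o=r.get_obs();print({k:np.round(v,3).tolist() for k,v in o.items()})
for n in("side","top"):
    c=optics.calibration(n);print(n,c)
    cv2.imwrite(f"pics/{n}0.png",optics.camera(n)[:,:,::-1])
print(optics.calibration("wrist"))
E
```

```text
pics
{'t': 0.0, 'qpos': [-1.305, 0.277, 1.506, 0.0, 1.361, -0.121], 'qd': [0.0, -0.002, 0.0, -0.002, 0.001, 0.001], 'effort': [0.0, -41.677, -24.581, 0.0, 0.011, 0.0], 'eef_pos': [216.769, -532.012, 230.456], 'eef_rot': [-3.081, -0.603, 0.0], 'wrist_force': [0.334, -0.702, 0.479], 'moment': [-0.016, -0.019, -0.067], 'grasp_force': 0.0, 'opening': 85.272}
side {'camera_matrix': array([[507.0129513 ,   0.        , 287.64240066],
       [  0.        , 507.0129513 , 211.33882744],
       [  0.        ,   0.        ,   1.        ]]), 'position': array([ 562.76759329, 1134.51693565,  936.71276215]), 'orientation': array([-0.10175312, -2.76387597,  1.4340269 ])}
top {'camera_matrix': array([[457.20091567,   0.        , 280.85818887],
       [  0.        , 457.20091567, 205.69650554],
       [  0.        ,   0.        ,   1.        ]]), 'position': array([ 369.83207764,    8.77510665, 1288.99076404]), 'orientation': array([-2.16179396,  2.20440655, -0.12037565])}
{'camera_matrix': array([[361.04791308,   0.        , 278.61802436],
       [  0.        , 361.04791308, 212.69590465],
       [  0.        ,   0.        ,   1.        ]]), 'tool_from_camera': array([[ 1.18439664e-04, -9.49501488e-01, -3.13762506e-01,
         8.05570065e+01],
       [ 9.99999843e-01,  2.84296400e-04, -4.82849948e-04,
        -2.03638763e-01],
       [ 5.47668295e-04, -3.13762400e-01,  9.49501373e-01,
        -1.41611908e+02],
       [ 0.00000000e+00,  0.00000000e+00,  0.00000000e+00,
         1.00000000e+00]])}
```

View pics/top0.png

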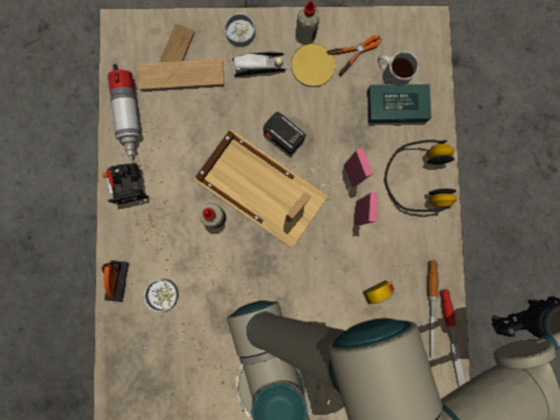

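View pics/side0.png

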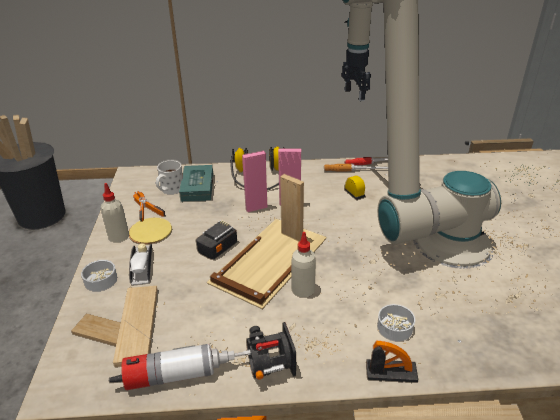

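The top view shows the jig with its end stop at upper left (215,158) and the bare apron at lower right. The natural-wood board stands at (298,207). Things that could be mistaken for it are the pink boards at (358,168) and (367,208) and the flat wood pieces at (180,75). The bottle beside the jig is at (211,215), and a lookalike is at (308,20). I choose the board at (298,207) and check it in a close crop.

```bash
cat > h.py <<'E'
import cv2, numpy as np
from bench import r, optics, order
from scipy.spatial.transform import Rotation as R
def cam(n,o=None):
    c=optics.calibration(n);K=c["camera_matrix"]
    if n=="wrist":
        T=c["tool_from_camera"];Rt=R.from_rotvec(o["eef_rot"]).as_matrix()
        return K,Rt@T[:3,:3],o["eef_pos"]+Rt@T[:3,3]
    return K,R.from_rotvec(c["orientation"]).as_matrix(),np.array(c["position"])
def cast(n,uv,z,o=None):
    K,Rc,p=cam(n,o);d=np.c_[np.atleast_2d(uv),np.ones(len(np.atleast_2d(uv)))]@np.linalg.inv(K).T@Rc.T
    return p+d*((z-p[2])/d[:,2])[:,None]
def proj(n,X,o=None):
    K,Rc,p=cam(n,o);q=(np.atleast_2d(X)-p)@Rc@K.T
    return q[:,:2]/q[:,2:]
E
python3 - <<'E'
from h import *
t=cv2.imread("pics/top0.png");s=cv2.imread("pics/side0.png")
a=cv2.resize(t[125:250,188:333],None,fx=3.3,fy=3.3,interpolation=cv2.INTER_CUBIC)
b=cv2.resize(s[165:310,205:335],None,fx=2.4,fy=2.4,interpolation=cv2.INTER_CUBIC)
H=max(a.shape[0],b.shape[0]);p=lambda m:cv2.copyMakeBorder(m,0,H-m.shape[0],0,0,0)
print(a.shape,b.shape)
cv2.imwrite("pics/crop.png",np.hstack([p(a),p(b)]))
px=[(231,132),(327,195),(292,245),(195,180)]
P=cast("top",px,6);print(P.round(0), [np.linalg.norm(P[i]-P[(i+1)%4]).round() for i in range(4)])
E
```

```text
(412, 478, 3) (348, 312, 3)
[[ 702.  122.    6.]
 [ 516. -147.    6.]
 [ 377.  -45.    6.]
 [ 565.  225.    6.]] [np.float64(327.0), np.float64(173.0), np.float64(329.0), np.float64(171.0)]
```

View pics/crop.png

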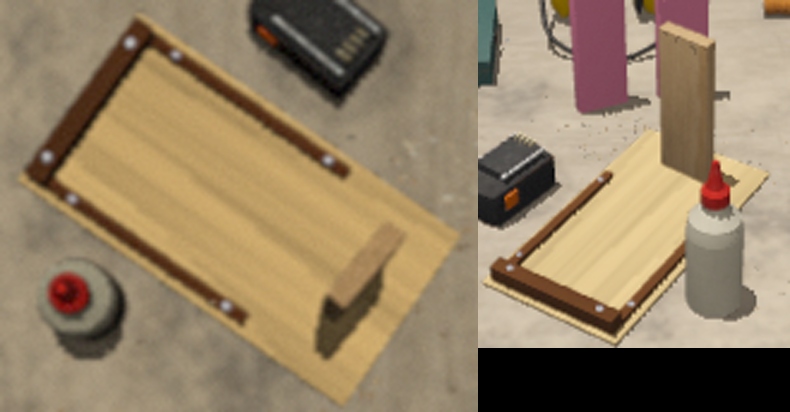

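The crop confirms it: a tan board standing on the bare apron, its top at about (365,267) in the crop. The pink ones stand off the jig.

```bash
cat >> h.py <<'E'
def jig():
    f=lambda c:np.array(c)/3.3+np.array([188,125])-.35
    P=cast("top",f([(137,15),(460,235),(347,405),(20,178)]),6)[:,:2]
    J=np.array([(160,-90),(-180,-90),(-180,90),(160,90.)])
    c=P.mean(0);A=(P-c).T@(J-J.mean(0));U,_,V=np.linalg.svd(A);Q=U@V
    o=c-Q@J.mean(0);return o,Q,P
E
python3 - <<'E'
from h import *
o,Q,P=jig();h=np.degrees(np.arctan2(Q[1,0],Q[0,0]))
print("jig",o.round(1),h.round(2),((P-o)@Q).round(1))
f=lambda c:np.array(c)/3.3+np.array([188,125])-.35
B=cast("top",f([(383,224),(405,235),(345,308),(325,300)]),206)[:,:2]
print("board top",B.round(1),((B-o)@Q).round(1),B.mean(0),((B-o)@Q).mean(0))
for n,c,z in(("glue",(67,293),190),("pack",(320,40),66)):
    p=cast("top",f([c]),z)[:,:2];print(n,p.round(),((p-o)@Q).round())
for n,c in(("pink1",[(358,168)]),("pink2",[(367,208)]),("tape",[(379,293)])):
    print(n,cast("top",c,100).round())
# side view check of board top: crop pts /2.4+(205,165)
g=np.array([(663,33),(713,48)],float)-[478,0];S=cast("side",g/2.4+[205,165],206)[:,:2]
print("side top edge",S.round(1),((S-o)@Q).round(1))
R0=R.from_rotvec(r.get_obs()["eef_rot"]).as_matrix();print(R0.round(3))
E
```

```text
jig [546.3  48.3] 54.34 [[ 159.3  -86.9]
 [-178.4  -87.1]
 [-180.4   87.6]
 [ 159.6   86.5]]
board top [[499.8 -67.5]
 [491.5 -83.2]
 [439.4 -38.6]
 [445.5 -24.4]] [[-121.2  -29.7]
 [-138.8  -32.2]
 [-132.9   36.1]
 [-117.8   39.5]] [469.02719454 -53.42611264] [-127.70113929    3.44456887]
glue [[455. 163.]] [[ 40. 141.]]
pack [[670. -29.]] [[   9. -146.]]
pink1 [[ 575. -220.  100.]]
pink2 [[ 469. -240.  100.]]
tape [[ 248. -263.  100.]]
side top edge [[499.5 -57. ]
 [445.4 -20.2]] [[-112.8  -23.4]
 [-114.5   42. ]]
[[ 0.926  0.377 -0.   ]
 [ 0.377 -0.926  0.002]
 [ 0.    -0.002 -1.   ]]
```

>>> apply_moves(plan="0.04 0.042 -0.037 0 0; 0.04 0.084 -0.074 0 0; 0.04 0.126 -0.111 0 0; 0.04 0.168 -0.148 0 0; 0.04 0.210 -0.184 0 0")

```text
t: 0.72
eef_pos: [342.4, -281.1, 231.1]
eef_rot: [-3.083, -0.603, -0.0]
wrist_force: [0.2, 0.2, -0.0]
opening: 40.0
grasp_force: 0.0
```

>>> apply_moves(plan="0.04 0.040 -0.035 0 -0.12; 0.04 0.080 -0.070 0 -0.28; 0.04 0.120 -0.105 0.01 -0.42; 0.04 0.147 -0.129 0.03 -0.56; 0.04 0.147 -0.129 0.03 -0.56")

```text
t: 1.35
eef_pos: [428.7, -105.5, 199.7]
eef_rot: [-2.79, -1.436, 0.004]
wrist_force: [-0.7, -1.0, 0.0]
opening: 39.9
grasp_force: 0.0
```

```bash
python3 - <<'E'
from h import *
o=r.get_obs();w=optics.camera("wrist")[:,:,::-1];cv2.imwrite("pics/w1.png",w)
j,Q,_=jig();print(o["t"],o["eef_pos"].round(1),((o["eef_pos"][:2]-j)@Q).round(1),o["wrist_force"].round(1),o["opening"],o["qpos"].round(2))
Rt=R.from_rotvec(o["eef_rot"]).as_matrix();print("tool x heading",np.degrees(np.arctan2(Rt[1,0],Rt[0,0])))
E
```

```text
1.35 [ 428.7 -105.5  199.7] [-193.5    5.9] [-0.7 -1.   0. ] 39.93027848192208 [-0.4   0.1   1.82  0.    1.23  0.22]
tool x heading 54.47926369240427
```

View pics/w1.png

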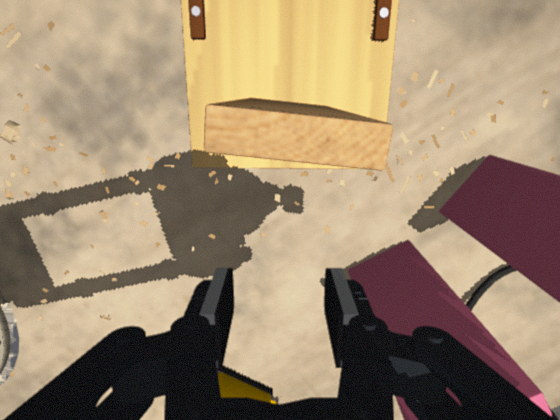

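Wrist view: the board's top face has corners at about (207,104), (391,123), (386,170) and (204,152). The rail ends are at (198,40) and (380,40), and the fingers are clear of everything.

```bash
python3 - <<'E'
from h import *
o=r.get_obs();j,Q,_=jig()
B=cast("wrist",[(207,104),(391,123),(386,170),(204,152)],206,o)[:,:2];b=(B-j)@Q
print("board",b.round(1),b.mean(0).round(1),"width",np.linalg.norm(B[0]-B[1]),"th",np.linalg.norm(B[1]-B[2]))
d=B[0]-B[1];print("heading of width (jig)",np.degrees(np.arctan2(*(d@Q)[::-1])))
L=cast("wrist",[(205,40),(205,2),(374,40),(379,2)],14,o)[:,:2];print("rails inner",((L-j)@Q).round(1))
L=cast("wrist",[(191,167),(186,20),(395,20)],6,o)[:,:2];print("plate edges",((L-j)@Q).round(1))
E
```

```text
board [[-117.5   31. ]
 [-124.1  -36.1]
 [-141.6  -35.9]
 [-134.8   33.2]] [-129.5   -1.9] width 67.38483185734653 th 17.466909817007615
heading of width (jig) 84.34306496673354
rails inner [[-72.2  66.3]
 [-44.4  64.6]
 [-72.1 -73.3]
 [-44.4 -75. ]]
plate edges [[-179.9   87.9]
 [ -56.    82.7]
 [ -56.   -91.4]]
```

>>> apply_moves(plan="0.04 0.005 0.001 0.010 0.05; 0.04 0.010 0.003 0.020 0.10; 0.04 0.010 0.003 0.020 0.10; 0.04 0.010 0.003 0.020 0.10; 0.04 0.010 0.003 0.020 0.10")

```text
t: 2.02
eef_pos: [437.8, -102.2, 181.8]
eef_rot: [2.864, 1.29, 0.001]
wrist_force: [0.1, 0.3, -0.2]
opening: 40.0
grasp_force: 0.0
```

```bash
python3 - <<'E'
from h import *
o=r.get_obs();w=optics.camera("wrist")[:,:,::-1];cv2.imwrite("pics/w2.png",w)
j,Q,_=jig();print(o["t"],o["eef_pos"].round(1),((o["eef_pos"][:2]-j)@Q).round(1),o["wrist_force"].round(1))
E
```

```text
2.025 [ 437.8 -102.2  181.8] [-185.6    0.3] [ 0.1  0.3 -0.2]
```

View pics/w2.png

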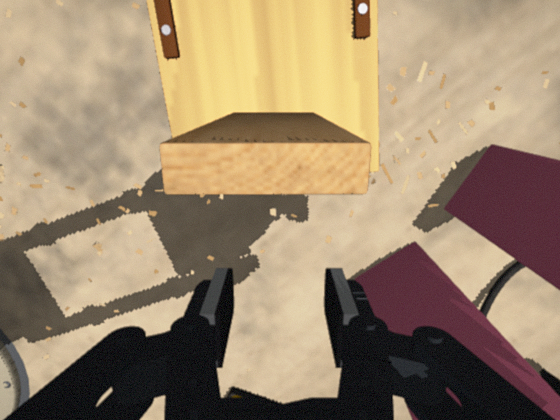

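The board is square to the hand, with its back edge at row 194 and its centre at column 266 against the hand's 279. I shift 4 mm sideways and then push.

>>> apply_moves(plan="0.04 0.005 -0.002 0 0; 0.04 0.012 -0.004 0 0; 0.04 0.018 -0.004 0 0; 0.04 0.024 -0.004 0 0; 0.04 0.028 -0.004 0 0")

```text
t: 2.7
eef_pos: [453.6, -77.6, 181.3]
eef_rot: [2.864, 1.292, -0.0]
wrist_force: [0.4, -0.9, 0.4]
opening: 40.1
grasp_force: 0.0
```

>>> apply_moves(plan="0.04 0.004 0 0 0; 0.04 0.008 0 0 0; 0.04 0.012 0 0 0; 0.04 0.016 0 0 0; 0.04 0.020 0 0 0")

```text
t: 3.32
eef_pos: [466.7, -62.9, 181.3]
eef_rot: [2.864, 1.291, -0.0]
wrist_force: [-0.4, 1.1, 0.3]
opening: 40.1
grasp_force: 0.0
```

```bash
python3 - <<'E'
from h import *
o=r.get_obs();w=optics.camera("wrist")[:,:,::-1]
s=optics.camera("side")[150:310,190:350,::-1];cv2.imwrite("pics/w3.png",np.hstack([w[:,:400],cv2.resize(s,(400,420))]))
j,Q,_=jig();print(o["t"],o["eef_pos"].round(1),((o["eef_pos"][:2]-j)@Q).round(1),o["wrist_force"].round(1))
E
```

```text
3.325 [466.7 -62.9 181.3] [-136.7   -0.2] [-0.4  1.1  0.3]
```

View pics/w3.png

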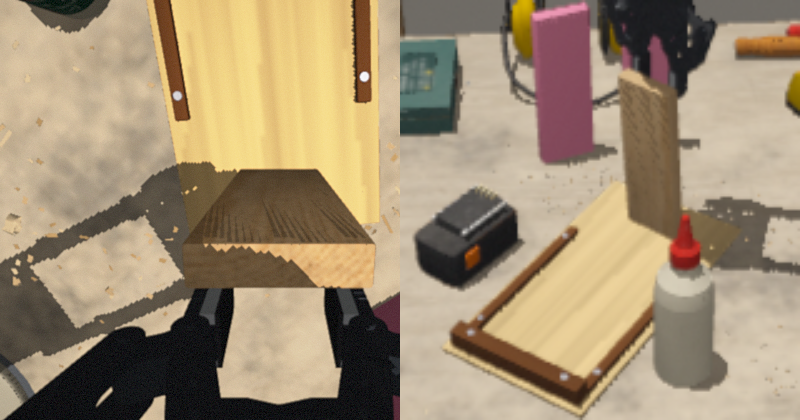

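The fingers are touching the board's back face (row 288) and it is about to tip. I push on slowly, then hold.

>>> apply_moves(plan="0.04 0.004 0 0 0; 0.04 0.008 0 0 0; 0.04 0.012 0 0 0; 0.04 0.015 0 0 0; 0.04 0.015 0 0 0")

```text
t: 4.05
eef_pos: [476.6, -51.6, 181.3]
eef_rot: [2.864, 1.291, -0.0]
wrist_force: [-0.5, -0.0, 0.6]
opening: 40.0
grasp_force: 0.0
```

```bash
python3 - <<'E'
from h import *
o=r.get_obs();w=optics.camera("wrist")[:,:,::-1]
s=optics.camera("side")[150:310,190:350,::-1];cv2.imwrite("pics/w4.png",np.hstack([w[:,:400],cv2.resize(s,(400,420))]))
j,Q,_=jig();print(o["t"],o["eef_pos"].round(1),((o["eef_pos"][:2]-j)@Q).round(1),o["wrist_force"].round(1))
E
```

```text
4.05 [476.6 -51.6 181.3] [-121.8   -1.7] [-0.5 -0.   0.6]
```

View pics/w4.png

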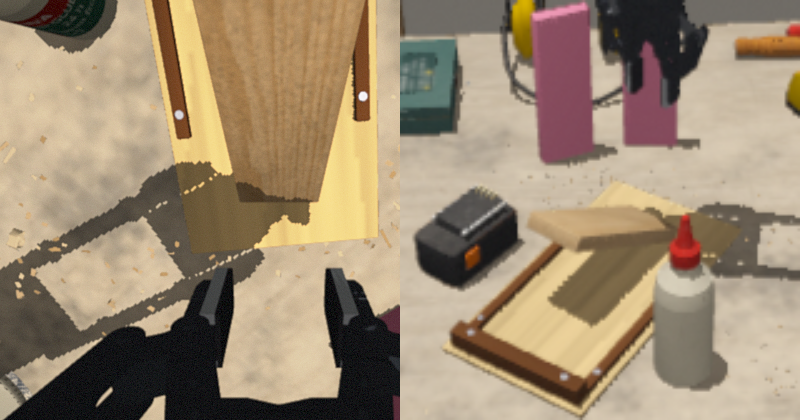

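The board has tipped and is falling freely, clear of the hand. I back off, turn square to the jig and look.

>>> apply_moves(plan="0.04 0 0 0 0; 0.04 -0.015 0 0 0; 0.04 -0.035 0 0 -0.03; 0.04 -0.055 0 0 -0.07; 0.04 -0.065 0 0 -0.10")

```text
t: 4.78
eef_pos: [431.9, -101.6, 181.3]
eef_rot: [2.796, 1.432, -0.001]
wrist_force: [0.2, 0.6, 0.6]
opening: 40.0
grasp_force: 0.0
```

>>> apply_moves(plan="0.04 0 0 0 0; 0.04 0 0 0 0; 0.04 0 0 0 0; 0.04 0 0 0 0; 0.04 0 0 0 0")

```text
t: 5.4
eef_pos: [433.5, -100.3, 181.2]
eef_rot: [-2.796, -1.433, 0.0]
wrist_force: [-0.6, 0.3, -0.3]
opening: 39.9
grasp_force: 0.0
```

```bash
python3 - <<'E'
from h import *
o=r.get_obs();w=optics.camera("wrist")[:,:,::-1]
t=optics.camera("top");cv2.imwrite("pics/t5.png",t[:,:,::-1])
a=cv2.resize(t[125:250,188:333,::-1],None,fx=2.7586,fy=2.7586,interpolation=cv2.INTER_CUBIC)
b=w[:,90:490];H=420;a=cv2.copyMakeBorder(a,0,H-a.shape[0],0,0,0)
print(a.shape);cv2.imwrite("pics/w5.png",np.hstack([b,a]));cv2.imwrite("pics/w5full.png",w)
j,Q,_=jig();print(o["t"],o["eef_pos"].round(1),((o["eef_pos"][:2]-j)@Q).round(1),o["wrist_force"].round(1))
Rt=R.from_rotvec(o["eef_rot"]).as_matrix();print("hdg",np.degrees(np.arctan2(Rt[1,0],Rt[0,0])))
E
```

```text
(420, 400, 3)
5.4 [ 433.5 -100.3  181.2] [-186.5    5. ] [-0.6  0.3 -0.3]
hdg 54.27012576178466
```

View pics/w5.png

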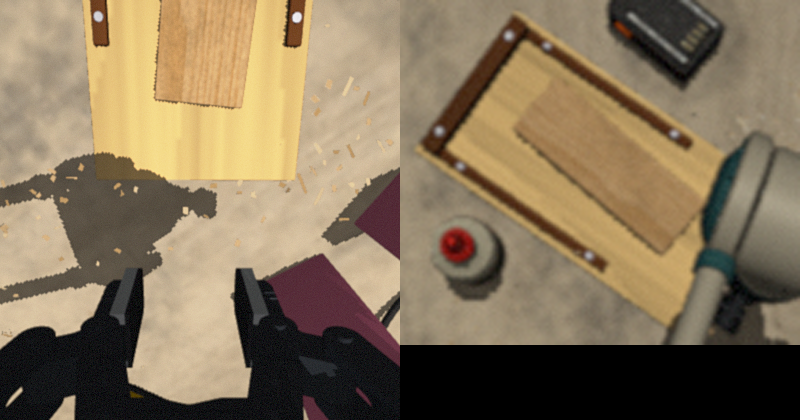

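The board lies flat between the rails. Its near end is at about (245,98) to (331,108) in the full wrist picture and is still skewed roughly 6°. The apron edge is level in the picture (row 180), so the hand is square to the jig.

```bash
python3 - <<'E'
from h import *
o=r.get_obs();j,Q,_=jig();w=cv2.imread("pics/w5full.png")
e=o["eef_pos"][:2];Rt=R.from_rotvec(o["eef_rot"]).as_matrix()[:2,:2]
T=lambda uv,z:((cast("wrist",uv,z,o)[:,:2]-e)@Rt).round(1)
print("tool coords: foot",T([(245,98),(331,108)],24),"rails",T([(198,42),(376,42)],14),"apron",T([(187,180),(385,180)],6))
f=np.array([(515,128),(550,78)],float)-[400,0]
H=cast("top",f/2.7586+[188,125],24)[:,:2];print("head jig",((H-j)@Q).round(1))
S=cast("top",(np.array([(438,150),(522,38)],float)-[400,0])/2.7586+[188,125],28)[:,:2];print("stop inner top",((S-j)@Q).round(1))
E
```

```text
tool coords: foot [[ 77.3 -26.8]
 [ 69.7  41.4]] rails [[118.8 -63.1]
 [118.8  75.6]] apron [[  6.9 -82.5]
 [  6.9  95.2]]
head jig [[ 84.8  13.5]
 [ 85.2 -48.8]]
stop inner top [[134.9  76.2]
 [131.4 -65.9]]
```

>>> apply_moves(plan="0.03 0.005 0.007 0.040 0; 0.03 0.010 0.014 0.085 0; 0.03 0.015 0.014 0.125 0; 0.03 0.020 0.014 0.152 0; 0.03 0.020 0.014 0.167 0")

```text
t: 6.12
eef_pos: [455.9, -91.9, 12.7]
eef_rot: [-2.794, -1.432, 0.002]
wrist_force: [0.2, -0.4, -0.1]
opening: 29.9
grasp_force: 0.0
```

>>> apply_moves(plan="0.03 0.005 0 0 0; 0.03 0.012 0 0.001 0; 0.03 0.020 0 0.001 0; 0.03 0.027 0 0.001 0; 0.03 0.034 0 0.001 0")

```text
t: 6.75
eef_pos: [476.9, -64.4, 13.7]
eef_rot: [2.795, 1.432, 0.001]
wrist_force: [0.3, -0.3, 0.1]
opening: 29.9
grasp_force: 0.0
```

```bash
python3 - <<'E'
from h import *
o=r.get_obs();w=optics.camera("wrist")[:,:,::-1];cv2.imwrite("pics/w6.png",w)
j,Q,_=jig();print(o["t"],o["eef_pos"].round(1),((o["eef_pos"][:2]-j)@Q).round(1),o["wrist_force"].round(1),o["opening"])
E
```

```text
6.75 [476.9 -64.4  13.7] [-132.    -9.4] [ 0.3 -0.3  0.1] 29.923197992082432
```

View pics/w6.png

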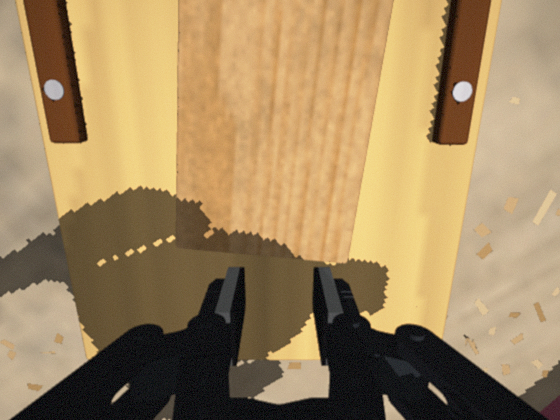

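The picture shows the fingers just short of the near end, which runs from (178,248) to (350,262). They are inside the board's width, and the right finger will touch first, which turns the board square.

>>> apply_moves(plan="0.03 0.005 0 0 0; 0.03 0.010 0 0 0; 0.03 0.015 0 0 0; 0.03 0.020 0 0 0; 0.03 0.025 0 0 0")

```text
t: 7.42
eef_pos: [491.1, -44.4, 13.3]
eef_rot: [2.796, 1.432, -0.0]
wrist_force: [-0.5, -1.5, 1.5]
opening: 30.0
grasp_force: 0.7
```

>>> apply_moves(plan="0.03 0.005 0 0 0; 0.03 0.010 0 0 0; 0.03 0.015 0 0 0; 0.03 0.020 0 0 0; 0.03 0.024 0 0 0")

```text
t: 8.05
eef_pos: [505.2, -24.9, 13.3]
eef_rot: [2.796, 1.432, -0.0]
wrist_force: [-2.0, -1.5, 1.4]
opening: 29.9
grasp_force: 0.9
```

```bash
python3 - <<'E'
from h import *
o=r.get_obs();w=optics.camera("wrist");cv2.imwrite("pics/w7.png",w[:,:,::-1])
j,Q,_=jig();print(o["t"],o["eef_pos"].round(1),((o["eef_pos"][:2]-j)@Q).round(1),(o["wrist_force"][:2]@Q).round(1))
# board long edges via canny/hough, near-vertical lines
g=cv2.Canny(cv2.GaussianBlur(cv2.cvtColor(w,7),(5,5),0),30,80)[:260]
e=o["eef_pos"][:2];Rt=R.from_rotvec(o["eef_rot"]).as_matrix()[:2,:2]
for l in cv2.HoughLinesP(g,1,np.pi/360,60,minLineLength=90,maxLineGap=12)[:,0]:
    T=(cast("wrist",l.reshape(2,2),24,o)[:,:2]-e)@Rt;d=T[1]-T[0];print(l,T.round(1).tolist(),np.degrees(np.arctan2(d[1],d[0])).round(1))
E
```

```text
8.05 [505.2 -24.9  13.3] [-83.4  -9.3] [-2.4  0.8]
[ 66   0 105 249] [[109.1, -68.3], [22.4, -68.9]] -179.6
[ 23   0  72 254] [[109.1, -82.0], [20.2, -82.3]] -179.8
[423 256 459   3] [[19.3, 57.1], [108.2, 57.4]] 0.2
[450 254 492   2] [[20.2, 67.7], [108.5, 68.0]] 0.2
[ 57   1  91 205] [[108.8, -71.2], [40.6, -71.5]] -179.8
[349 258 374   0] [[18.5, 27.7], [109.1, 30.1]] 1.5
[158   0 172 194] [[109.1, -38.9], [44.9, -40.4]] -178.7
[ 28  61  60 219] [[91.0, -84.4], [34.9, -84.3]] 179.9
[449 256 492   0] [[19.3, 67.4], [109.1, 67.9]] 0.3
[415 249 433 115] [[22.4, 53.5], [73.6, 53.8]] 0.3
[ 17   3  47 153] [[108.2, -84.2], [60.2, -84.2]] -179.9
[414 248 428 141] [[22.8, 53.1], [64.5, 53.2]] 0.1
[434 112 444  22] [[74.6, 54.0], [102.8, 53.4]] -1.1
[437 106 452   0] [[76.6, 54.7], [109.1, 55.1]] 0.6
[ 24   4  63 205] [[107.9, -82.0], [40.6, -82.1]] -179.9
```

The board is now within about 1.4° of the jig. I push the last stretch while watching the force.

>>> apply_moves(plan="0.03 0.003 0 0 0; 0.03 0.006 0 0 0; 0.03 0.008 0 0 0; 0.03 0.009 0 0 0; 0.03 0.010 0 0 0")

```text
t: 8.72
eef_pos: [509.1, -19.3, 13.3]
eef_rot: [2.793, 1.434, -0.008]
wrist_force: [-6.1, -12.4, 4.1]
opening: 30.0
grasp_force: 6.7
```

```bash
cat > chk.py <<'E'
from h import *
o=r.get_obs();w=optics.camera("wrist");t=optics.camera("top")
j,Q,_=jig();print(o["t"],((o["eef_pos"][:2]-j)@Q).round(1),(o["wrist_force"][:2]@Q).round(1),o["moment"].round(2))
e=o["eef_pos"][:2];Rt=R.from_rotvec(o["eef_rot"]).as_matrix()[:2,:2]
g=cv2.Canny(cv2.GaussianBlur(cv2.cvtColor(w,7),(5,5),0),30,80)[:260]
for l in cv2.HoughLinesP(g,1,np.pi/360,60,minLineLength=90,maxLineGap=12)[:,0]:
    T=(cast("wrist",l.reshape(2,2),24,o)[:,:2]-e)@Rt;d=T[1]-T[0];print(T.round(1).tolist(),np.degrees(np.arctan2(d[1],d[0])).round(1))
a=cv2.resize(t[125:250,188:333,::-1],None,fx=2.7586,fy=2.7586,interpolation=cv2.INTER_CUBIC)
a=cv2.copyMakeBorder(a,0,420-a.shape[0],0,0,0)
cv2.imwrite("pics/fin.png",np.hstack([w[:,90:490,::-1],a]))
E
python3 chk.py
```

```text
8.725 [-76.6  -9.2] [-13.7  -2.3] [-2.09  0.84 -0.31]
[[18.2, 67.5], [109.0, 68.1]] 0.4
[[19.0, 28.0], [109.0, 29.3]] 0.8
[[109.0, -68.0], [18.1, -68.7]] -179.5
[[109.0, -81.7], [18.1, -82.3]] -179.6
[[109.0, -70.9], [43.4, -71.3]] -179.6
[[109.0, -39.7], [49.6, -40.6]] -179.1
[[19.9, 57.3], [106.5, 57.4]] 0.1
[[108.4, -83.7], [47.3, -84.4]] -179.3
[[21.2, 54.0], [105.3, 53.7]] -0.2
[[109.0, -83.6], [36.3, -84.3]] -179.4
[[23.4, 54.1], [107.6, 54.0]] -0.1
[[19.1, 53.5], [66.8, 53.4]] -0.0
[[18.6, 67.9], [105.9, 68.4]] 0.4
[[55.3, 55.0], [109.0, 55.1]] 0.1
```

The board is seated and square to within about 0.5° of the rails. I back straight off, rise and take a last look.

>>> apply_moves(plan="0.03 -0.008 0 0 0; 0.03 -0.025 0 0 0; 0.03 -0.050 0 -0.01 0; 0.03 -0.070 0 -0.05 0; 0.03 -0.080 0 -0.100 0")

```text
t: 9.45
eef_pos: [461.9, -82.4, 113.3]
eef_rot: [-2.795, -1.429, 0.004]
wrist_force: [1.8, -0.7, 0.3]
opening: 30.0
grasp_force: 0.0
```

>>> apply_moves(plan="0.03 -0.050 0 -0.04 0; 0.03 -0.090 0 -0.08 0; 0.03 -0.120 0 -0.12 0; 0.03 -0.140 0 -0.150 0; 0.03 -0.140 0 -0.150 0")

```text
t: 10.07
eef_pos: [382.4, -197.2, 265.3]
eef_rot: [2.794, 1.426, 0.004]
wrist_force: [-0.0, 0.3, 0.3]
opening: 29.9
grasp_force: 0.0
```

```bash
python3 - <<'E'
from h import *
t=optics.camera("top");s=optics.camera("side");o=r.get_obs();print(o["t"],o["eef_pos"].round(),o["wrist_force"].round(1))
a=cv2.resize(t[125:250,188:333,::-1],None,fx=2.7586,fy=2.7586,interpolation=cv2.INTER_CUBIC)
b=cv2.resize(s[200:310,200:305,::-1],(400,420),interpolation=cv2.INTER_CUBIC)
cv2.imwrite("pics/fin.png",np.hstack([cv2.copyMakeBorder(a,0,420-a.shape[0],0,0,0),b]))
E
```

```text
10.175 [ 382. -195.  263.] [ 0.3  0.2 -0.1]
```

View pics/fin.png

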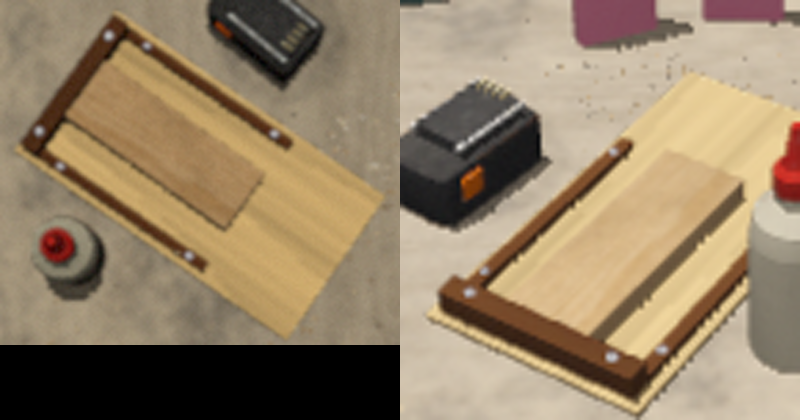

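The board lies flat with its head flush against the stop, from (68,113) to (105,63) in the left half of the picture. The bottle and battery pack are where they were, and the hand is clear.

```bash
python3 -c "
from bench import order
print(order.job_done())"
```

```text
the job is handed in; nothing more can be done
None
```

The job is handed in after about 10 s of robot time: the offcut was toppled freely between the rails and pushed up square against the end stop (within about 0.5°). The glue bottle and battery pack look unmoved in the last picture, and the arm's path stayed clear of the tape measure and screw tin.

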